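Present a fossil bone to the collection camera over its scale block

ROBOT

A 6-joint arm with a two-finger parallel gripper is mounted at the origin on the work surface. World frame = base frame: x ahead of the robot, y to its left, z up, the work surface at z = 0. Lengths are in m, angles in degrees, forces in N, time in s.
With the tool pointing down it reaches from about 0.325 to 0.9 m from the base axis. Payload 6.1 kg.
Tool frame: the origin (TCP) lies midway between the tips of the shut fingers; the grasp point (between the pads) lies r.hold_point_z behind it (r.hold_point_z is the distance from the TCP to the grasp point, in m); z points along the fingers, x is the direction in which the jaws open and shut, and the axes are right-handed (so a half turn about z gives the same grasp; the last joint's range is limited). The gripper opens to 85 mm and grips with 20 to 120 N. Pads are 22 mm wide; open, the fingers measure 114 mm over their backs; the gripper's body (76 mm by 85 mm) begins 54 mm behind the grasp point. The pads swing forward as they close: fully open they stand 13 mm farther back than shut.
Start: joints at [59.811, 12.628, 87.462, -0, 79.91, -7.225], TCP at [0.244, 0.575, 0.231] pointing down, gripper open.
Joint ranges: [-170.65, 170.65], [-52.31, 119.04], [5.05, 147.46], [-71.25, 251.25], [11.57, 151.72], [-153.62, 153.62]. Speed limits (degrees/s): [147.25, 147.25, 172.46, 180, 180, 180].

INTERFACE

Orientations are given as a 3x3 rotation matrix whose columns are the frame's x, y, z axes.
In Python, from workcell import r gives the robot as it stands. The module is installed in compiled form; this text tells all that it offers.
- The arm moves only by the tool play_rows, never from a script. Its argument "moves" is a list that holds one entry, the list of rows, each a list of 7 numbers: the turn, a rotation vector about the world's x, y, z in rad, then the shift along the world's x, y, z in m, then the opening, from -1 (shut) to 1 (fully open), so that 0 is half open. In form: [[[wx, wy, wz, x, y, z, fingers], ...]]. A call has 1 to 20 rows; each row is the pose to reach, as a shift and turn from the pose measured when the call began; what a row does not reach only later rows make up. A row lasts 1/12 s, in which the tool goes at most 41.7 mm and 7.16 degrees, less where a joint would pass 70% of its speed; a pose out of reach is approached as far as the arm can. A call with a gripper value outside its range is refused whole. The fingers move at their own pace and stop on an object; "newtons" is the grip in N (left out, the last holds). Time passes only in rows, so rows that repeat a pose let the fingers close. It gives the time, the measured TCP pose, the force and the opening at its end, in the units of the state.
- r.sense(): the state, without advancing time (a new reading comes with each control period).
- r.get_image(name): name is "side" or "top" or "wrist"; returns the picture (480x640x3 uint8, red, green, blue); there is no depth.
- r.camera_model(name): a dict with "fx", "fy", "cx", "cy" (pixels), "R" (3x3) and "t" (3): a world point X has camera coordinates R X + t. Camera axes: x right, y down, z forward; pixel columns grow to the right and rows downward; lengths in m; the calibration is good to about 2 mm. A picture is of the moment at which its call begins: read the wrist's pose just before it. camera_model takes no time and is no camera call; for the wrist camera it gives the pose at the moment of the call.
- r.hand_in(): hands the job in, once; it reports no verdict.
Trained networks look in the newest picture that a camera, given by its name, has taken for a name from the list of things; names that differ only in an ending like _2 or _b are one class to them, and where a whole thing is asked for, a point or a joint stands for the part that bears it (a point fixed in the world has none). Each returns a list of dicts, best first, with "p" (0 to 1); they miss things now and then, are a little off and sometimes report something else, mostly with a low value. They report only what shows in the picture. A call takes as long as a camera call.
- r.find_in(target, camera): "rect" ([centre column, centre row, width, height] as shares, 0 to 1, of the picture: columns of its width, rows of its height, round what is visible of it).
- r.trace(target, camera): "region" (480x640 bool, what is visible of it) and "rect" ([centre column, centre row, width, height] as shares, 0 to 1, of the picture: columns of its width, rows of its height, round what is visible of it).
- r.place_of(target, camera): "xy" ([column, row] as shares, 0 to 1, of the picture: columns of its width, rows of its height: a listed point, or the origin of a listed thing).
The state is a dict: "t": time; "joint_pos": joint angles; "qd": joint speeds; "joint_efforts": joint torques, N m; "tool_pos": TCP position; "orientation": TCP orientation; "force": force on the tool from outside, world axes, zero at the start; "ft_torque": the same for the moment, N m; "opening": finger opening in m.
Only numpy, scipy, OpenCV 4.12 (cv2) and the standard library are available. Lean on these libraries where they do the work, as an engineer would, in place of code of your own. Each camera call takes 0.05 s, during which the arm holds its last target. There are 200 camera calls.

TASK

Photograph the fossil limb bone with its scale: first seat the black-and-white scale block upright, fully down in the slot of the photo stand, and let go of it; then take the bone out of the card tray and hold it in the air straight above the slot with its middle at the height of the lens, level, lengthways across the camera's view, with its wide double-knuckle end on the side of the red dot. Finish while still holding the bone there, steady and touching nothing else, and leave the other fossils, the glue bottle, the small box and the brush where they are.

Things in the scene. Friction and masses are not known exactly. Their poses are not given: they have to be found in the camera images.
- bone_center (a point): Middle of the dark brown fossil limb bone, on the axis of its shaft, 16 mm above its underside. The bone lies loose in the big bay of the card tray; it is 132 mm long, about 110 g, balanced at this point. Its x axis runs along the bone towards the double-knuckle end, z up. The shaft (about 65 mm free between the ends) is 19 mm thick where it is gripped; the ends are 32 mm high.
- bone_knuckle (a point): Middle of the bone's wide end, two knuckles side by side (56 mm wide across), 50 mm from the bone's middle along its x axis; the other end is a single ball 32 mm wide.
- tray: Fixed card sorting tray, 210 (x) by 280 (y) by 30 mm high, floor 4 mm thick, walls 5 mm; origin under its centre on the table. The big bay with the bone is its -y part (inside 200 by 195 mm, centre at y = -37 mm); three small bays along its +y side hold other fossils.
- scale_center (a point): Centre of the loose photo scale block, a white plastic block with black checks, 70 long (x) by 16 thick (y) by 40 mm high (z), 80 g, standing on the table; the centre is 20 mm above its underside. Either way round will do. Grip it across the thickness in its upper 25 mm, as the slot swallows its lowest 10 mm.
- pocket (a point): Centre of the floor of the slot in the photo stand's grey base plate. The slot is 76 (y) by 22 mm (x) and 10 mm deep; its floor is 8 mm above the table and the plate's top 18 mm. The scale block stands in it with its length along this y axis. z up; the x axis points to the camera. The red dot lies on the plate 53 mm from here along +y. The stand is fixed; its plate reaches 50 mm from here to -x, 290 mm to +x and 65 mm either way in y.
- focus (a point): The point in the air where the middle of the bone must be held: straight above the slot's centre, level with the lens, 190 mm above the table; the lens front is 139 mm from it along +x (x points to the camera, y towards the red dot's side, z up). The bone goes along y, its double-knuckle end to +y. The black camera and its post fill the space beyond the lens, 60 mm either way in y, up to 285 mm above the table.
- stand: The photo stand, grey base plate and camera in one fixed piece; origin on the table under the slot's centre, x to the camera.
- bone: The bone as a whole; origin on its underside below its middle, same axes as bone_center.
- scale: The scale block as a whole; origin at the centre of its underside.
- vertebra: Bystander: light brown vertebra about 45 by 45 by 24 mm, in a small bay of the tray; origin under its centre. Leave alone.
- tooth: Bystander: blackish conical tooth, 32 mm wide, 37 mm high, in a small bay; origin under its centre. Leave alone.
- nodule: Bystander: pale stone nodule, 46 mm wide, 35 mm high, in a small bay; origin under its centre. Leave alone.
- glue: Bystander: white glue squeeze bottle with red cap, 42 mm wide, 105 mm high, beyond the work; origin under its centre. Leave alone.
- cardbox: Bystander: small open card box 90 by 70 by 35 mm, on the near left, between robot and tray; origin under its centre. Leave alone.
- brush: Bystander: brush lying on the table near the robot's right; origin under its middle. Leave alone.

How it is judged:
By the outcome, as a careful person would: the job done as asked, in the order asked, and still so for the second after the job is handed in, while the arm keeps its last pose, push and grip.
It also fails if it takes over 61 s, if anything falls off the work surface, if the arm or the gripper's body presses on something with over 40 N, if the wrist force passes 120 N, or if a joint passes its speed limit or range.

## Working session

There is one attempt and no reset: what is moved stays moved. The work goes in short steps, Python scripts to look and compute and a tool call to move; the robot and the scene stay as the last step left them, time stands still between calls to the robot, and variables do not carry over. Pictures are saved under pics/ and viewed, about 8 in all and at most 12, crops included, and the job is handed in when it is done.

Besides the shell and the picture viewer there is one more tool, called after ">>>" in YAML: its name, and indented under it one key for each argument. play_rows: Moves the arm, as the interface text tells. Its arguments: {"type":"object","properties":{"moves":{"type":"array"},"newtons":{"type":"number"}},"required":["moves"]}

```bash
mkdir -p pics; cat > h.py <<'E'
import numpy as np, cv2
from workcell import r
def snap(c,f):
    im=r.get_image(c); cv2.imwrite('pics/'+f,im[:,:,::-1]); return im
def onplane(c,xy,z):
    m=r.camera_model(c); u=np.array([(xy[0]*640-m['cx'])/m['fx'],(xy[1]*480-m['cy'])/m['fy'],1])
    R=np.array(m['R']);t=np.array(m['t']); d=R.T@u; o=-R.T@t
    return o+d*(z-o[2])/d[2]
E
python3 - <<'E'
from h import *
s=r.sense(); print(s['t'],s['tool_pos'],np.round(s['orientation'],3).tolist(),s['opening'],r.hold_point_z)
a=snap('top','t1.png'); b=snap('side','s1.png')
Z=dict(bone_center=.020,bone_knuckle=.020,scale_center=.02,pocket=.008,focus=.19,tray=0,stand=0,glue=0,cardbox=0,brush=0)
for k,z in Z.items():
  for c in ('top','side'):
    l=r.place_of(k,c)
    for q in l[:1]: print(k,c,round(q['p'],2),np.round(np.array(q['xy'])*[640,480],0),np.round(onplane(c,q['xy'],z),4))
print(r.sense()['t'])
for c in('top','side','wrist'):
  m=r.camera_model(c);print(c,-np.array(m['R']).T@m['t'],m['fx'])
E
```

```text
0.0 [0.24352513 0.57494202 0.23018786] [[0.39, 0.921, -0.001], [0.921, -0.39, -0.002], [-0.002, -0.0, -1.0]] 0.08555583192613403 0.0187
bone_center top 0.57 [233. 225.] [0.6251 0.1894 0.02  ]
bone_center side 0.61 [263. 362.] [0.6121 0.1852 0.02  ]
bone_knuckle top 0.72 [242. 249.] [0.5575 0.1634 0.02  ]
bone_knuckle side 0.59 [288. 354.] [0.5668 0.1664 0.02  ]
scale_center top 0.7 [317. 241.] [ 0.5777 -0.0392  0.02  ]
scale_center side 0.65 [296. 276.] [ 0.5614 -0.0384  0.02  ]
pocket top 0.77 [393. 242.] [ 0.5723 -0.2485  0.008 ]
pocket side 0.82 [298. 220.] [ 0.5702 -0.2507  0.008 ]
focus top 0.55 [401. 231.] [ 0.5621 -0.2422  0.19  ]
focus side 0.5 [299. 222.] [ 0.5455 -0.0283  0.19  ]
tray top 0.91 [229. 236.] [0.5994 0.2023 0.    ]
tray side 0.64 [268. 377.] [0.6022 0.2036 0.    ]
stand top 0.59 [390. 247.] [ 0.5619 -0.2416  0.    ]
stand side 0.85 [299. 223.] [ 0.5661 -0.2479  0.    ]
glue top 0.68 [309. 192.] [ 0.7236 -0.0199  0.    ]
glue side 0.97 [218. 288.] [ 0.7394 -0.0205  0.    ]
cardbox top 0.93 [179. 330.] [0.3459 0.3307 0.    ]
cardbox side 0.71 [413. 453.] [0.3476 0.3426 0.    ]
brush top 0.81 [467. 343.] [ 0.2982 -0.4324  0.    ]
1.1
top [ 0.29059876 -0.03815096  1.39579421] 516.8702534550783
side [0.47978974 0.66406189 0.77316373] 453.9514513825408
wrist [0.17639573 0.60459786 0.37379535] 388.0228922011454
```

```bash
python3 - <<'E'
import cv2
a=cv2.imread('pics/t1.png')[150:370,140:500];b=cv2.imread('pics/s1.png')
cv2.imwrite('pics/t1c.png',cv2.resize(a,(800,489),interpolation=cv2.INTER_CUBIC))
E
```

```text
(no output)
```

View pics/t1c.png

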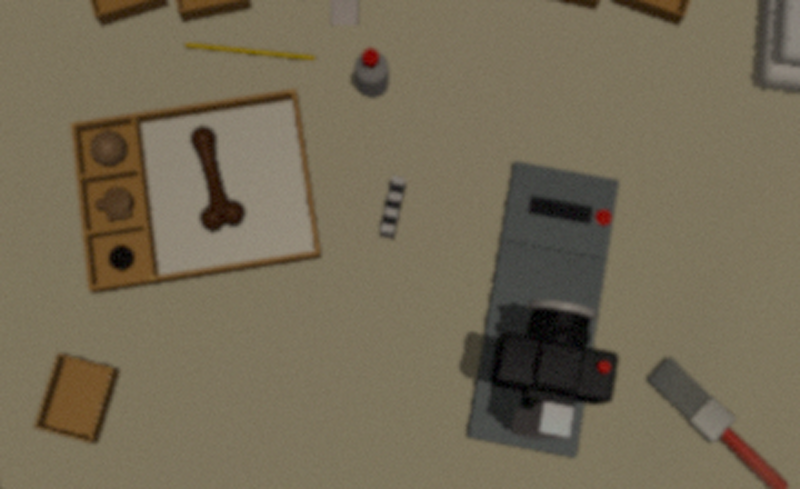

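View pics/s1.png

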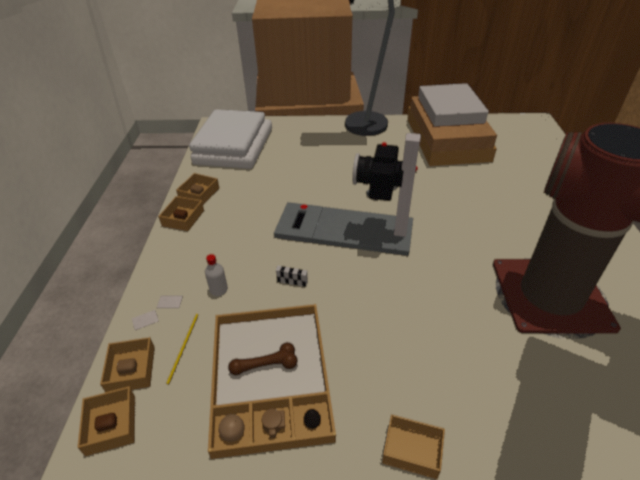

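The crop of the top view shows the bone with its knuckles toward the robot, around crop (220,215). The scale block is at about (392,208), the slot at (560,210) and the red dot at (604,217), so the dot is on world -y. The camera body is on the robot's side of the slot. The side view agrees. Next I move over the scale block for a closer look.

>>> play_rows:
  moves:
    - [[0,0,0.22,0.31,-0.61,0.03,1],[0,0,0.22,0.31,-0.61,0.03,1],[0,0,0.22,0.31,-0.61,0.03,1],[0,0,0.22,0.31,-0.61,0.03,1],[0,0,0.22,0.31,-0.61,0.03,1],[0,0,0.22,0.31,-0.61,0.03,1],[0,0,0.22,0.31,-0.61,0.03,1],[0,0,0.22,0.31,-0.61,0.03,1],[0,0,0.22,0.31,-0.61,0.03,1],[0,0,0.22,0.31,-0.61,0.03,1],[0,0,0.22,0.31,-0.61,0.03,1],[0,0,0.22,0.31,-0.61,0.03,1],[0,0,0.22,0.31,-0.61,0.03,1],[0,0,0.22,0.31,-0.61,0.03,1],[0,0,0.22,0.31,-0.61,0.03,1],[0,0,0.22,0.31,-0.61,0.03,1],[0,0,0.22,0.31,-0.61,0.03,1],[0,0,0.22,0.31,-0.61,0.03,1],[0,0,0.22,0.31,-0.61,0.03,1],[0,0,0.22,0.31,-0.61,0.03,1]]

```text
t: 2.77
tool_pos: [0.5534, -0.0339, 0.261]
orientation: [[0.18, 0.984, -0.001], [0.984, -0.18, 0.001], [0.001, -0.001, -1.0]]
force: [-0.1, -0.4, -0.6]
opening: 0.085
```

```bash
python3 - <<'E'
from h import *
s=r.sense(); print(s['t'],s['tool_pos'],np.round(s['orientation'],3).tolist(),s['joint_pos'])
m=r.camera_model('wrist'); print(np.round(m['R'],3).tolist())
im=snap('wrist','w1.png')
for k,z in (('scale_center',.02),('pocket',.008)):
  for q in r.place_of(k,'wrist')[:2]: print(k,q['p'],np.array(q['xy'])*[640,480],onplane('wrist',q['xy'],z))
for q in r.trace('scale','wrist')[:1]:
  reg=q['region'].astype(np.uint8); print(q['p'],reg.sum())
  c=max(cv2.findContours(reg,0,2)[0],key=cv2.contourArea); rc=cv2.minAreaRect(c); bx=cv2.boxPoints(rc)
  for p in bx: print(p,onplane('wrist',p/[640,480],.04))
  cv2.drawContours(im,[c],-1,(255,0,0),1)
cv2.imwrite('pics/w1t.png',im[:,:,::-1])
E
```

```text
2.7667 [ 0.55342433 -0.03391961  0.26104904] [[0.18, 0.984, -0.001], [0.984, -0.18, 0.001], [0.001, -0.001, -1.0]] [-1.16741581e+01  1.93469167e+00  9.60012113e+01  2.85896559e-02
  8.21114785e+01 -9.13197874e+01]
[[0.181, 0.984, -0.001], [0.943, -0.173, 0.284], [0.279, -0.052, -0.959]]
scale_center 0.74 [327.68 219.12] [ 0.57024533 -0.03460464  0.02      ]
pocket 0.8 [132.672 248.112] [ 0.56718269 -0.24604081  0.008     ]
0.68 1247
[313.17462 257.64258] [ 0.60181569 -0.05498471  0.04      ]
[318.7708  182.09415] [ 0.52940679 -0.03576545  0.04      ]
[336.4516  183.40384] [ 0.53357002 -0.01969532  0.04      ]
[330.8554  258.95227] [ 0.6062928  -0.03799218  0.04      ]
```

View pics/w1t.png

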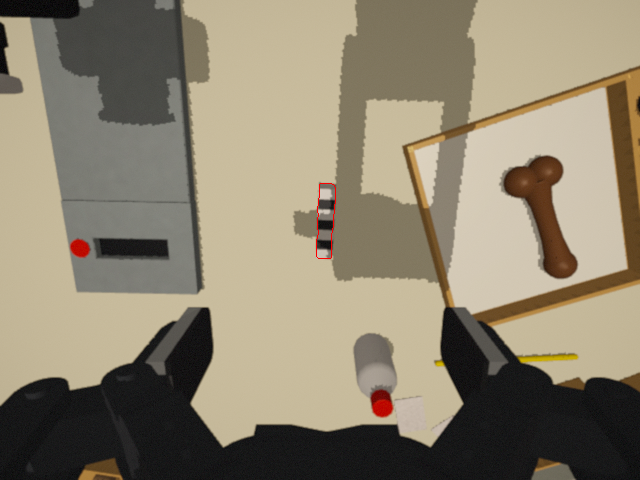

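The wrist view shows the block at about (325,220), the slot at (132,248), the dot at (80,248) and the bone at (540,215). I'll measure the slot, dot and bone more exactly from this same picture.

```bash
python3 - <<'E'
from h import *
im=cv2.imread('pics/w1.png')
P=lambda p,z: onplane('wrist',np.array(p)/[640,480],z)
def box(mask):
  c=max(cv2.findContours(mask.astype(np.uint8),0,2)[0],key=cv2.contourArea); return cv2.boxPoints(cv2.minAreaRect(c)),c
g=im.max(2).astype(int); m=np.zeros_like(g); m[225:272,88:180]=1
bx,_=box((g<60)&(m>0)); W=np.array([P(p+.5,.018) for p in bx]); print('slot',bx.tolist(),W.round(4).tolist(),W.mean(0))
e=[W[1]-W[0],W[2]-W[1]]; print([np.linalg.norm(a) for a in e]); l=max(e,key=np.linalg.norm); print('slot yaw',np.degrees(np.arctan2(l[1],l[0])))
b=im.astype(int); m[:]=0; m[230:265,60:95]=1
red=(b[:,:,2]>150)&(b[:,:,1]<80)&(m>0); yx=np.argwhere(red).mean(0); print('dot',yx,P(yx[::-1]+.5,.018))
q=r.trace('bone','wrist')[0]; reg=q['region']; bb,c=box(reg); print('bone',q['p'],bb.tolist())
W=np.array([P(p,.02) for p in bb]);print(W.round(4).tolist(), W.mean(0)); 
for k in('bone_center','bone_knuckle'):
  for q in r.place_of(k,'wrist')[:1]: print(k,q['p'],np.array(q['xy'])*[640,480],onplane('wrist',q['xy'],.02))
E
```

```text
slot [[96.0, 239.0], [167.0, 239.0], [167.0, 256.0], [96.0, 256.0]] [[0.5495, -0.2744, 0.018], [0.5626, -0.2019, 0.018], [0.5805, -0.2074, 0.018], [0.5672, -0.2808, 0.018]] [ 0.56497036 -0.24112821  0.018     ]
[np.float64(0.07362517193388302), np.float64(0.018717938443843146)]
slot yaw 79.71341747722524
dot [247.8302583   79.29889299] [ 0.55552701 -0.29485128  0.018     ]
bone 0.93 [[499.0646057128906, 175.672607421875], [553.9365234375, 149.25277709960938], [606.3419189453125, 258.09466552734375], [551.469970703125, 284.5144958496094]]
[[0.5576, 0.1386, 0.02], [0.5416, 0.192, 0.02], [0.6637, 0.2442, 0.02], [0.6837, 0.1873, 0.02]] [0.61166493 0.1905181  0.02      ]
bone_center 0.7 [546.432 223.2  ] [0.61469537 0.18320243 0.02      ]
bone_knuckle 0.57 [532.672 176.496] [0.56455561 0.1706799  0.02      ]
```

>>> play_rows:
  moves:
    - [[0,0,-0.07,0.016,-0.002,-0.13,1],[0,0,-0.07,0.016,-0.002,-0.13,1],[0,0,-0.07,0.016,-0.002,-0.13,1],[0,0,-0.07,0.016,-0.002,-0.13,1],[0,0,-0.07,0.016,-0.002,-0.13,1],[0,0,-0.07,0.016,-0.002,-0.13,1],[0,0,-0.07,0.016,-0.002,-0.13,1]]

```text
t: 3.7
tool_pos: [0.5717, -0.0361, 0.1348]
orientation: [[0.247, 0.969, 0.005], [0.969, -0.247, -0.001], [0.0, 0.005, -1.0]]
force: [1.3, 0.6, -0.3]
opening: 0.0855
```

```bash
python3 - <<'E'
from h import *
s=r.sense(); print(s['t'],s['tool_pos'],np.round(s['orientation'],3).tolist())
im=snap('wrist','w2.png')
for q in r.place_of('scale_center','wrist')[:2]: print(q['p'],np.array(q['xy'])*[640,480],onplane('wrist',q['xy'],.02))
for q in r.trace('scale','wrist')[:1]:
  reg=q['region'].astype(np.uint8); print(q['p'],reg.sum())
  c=max(cv2.findContours(reg,0,2)[0],key=cv2.contourArea); rc=cv2.minAreaRect(c); bx=cv2.boxPoints(rc)
  W=np.array([onplane('wrist',p/[640,480],.04) for p in bx]); print(bx.round(1).tolist(),W.round(4).tolist(),W.mean(0))
  e=[W[1]-W[0],W[2]-W[1]]; l=max(e,key=np.linalg.norm); print([np.linalg.norm(a) for a in e],np.degrees(np.arctan2(l[1],l[0])))
  cv2.drawContours(im,[c],-1,(255,0,0),1)
cv2.imwrite('pics/w2t.png',im[:,:,::-1])
E
```

```text
3.7 [ 0.57171094 -0.03605125  0.13479148] [[0.247, 0.969, 0.005], [0.969, -0.247, -0.001], [0.0, 0.005, -1.0]]
0.57 [321.216 235.68 ] [ 0.57040673 -0.03902172  0.02      ]
0.64 2913
[[309.0, 181.0], [336.0, 181.0], [336.0, 293.0], [309.0, 293.0]] [[0.5291, -0.0357, 0.04], [0.5332, -0.0198, 0.04], [0.6052, -0.0377, 0.04], [0.6007, -0.055, 0.04]] [ 0.56705512 -0.03706611  0.04      ]
[np.float64(0.016420823504051857), np.float64(0.07413245730179517)] -13.929692055491637
```

View pics/w2t.png

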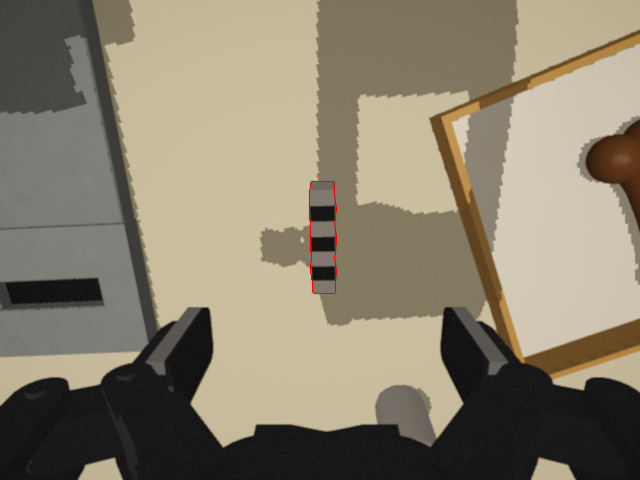

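The view shows the block upright between the jaws at about (322,237), with the trace fitting it. Now I descend to it and grip.

>>> play_rows:
  moves:
    - [[0,0,0,-0.002,-0.002,-0.06,1],[0,0,0,-0.002,-0.002,-0.09,1],[0,0,0,-0.002,-0.002,-0.119,1],[0,0,0,-0.002,-0.002,-0.119,1],[0,0,0,-0.002,-0.002,-0.119,1],[0,0,0,-0.002,-0.002,-0.119,1],[0,0,0,-0.002,-0.002,-0.119,-1],[0,0,0,-0.002,-0.002,-0.119,-1],[0,0,0,-0.002,-0.002,-0.119,-1],[0,0,0,-0.002,-0.002,-0.119,-1],[0,0,0,-0.002,-0.002,-0.119,-1],[0,0,0,-0.002,-0.002,-0.119,-1],[0,0,0,-0.002,-0.002,-0.119,-1],[0,0,0,-0.002,-0.002,-0.119,-1],[0,0,0,-0.002,-0.002,-0.119,-1],[0,0,0,-0.002,-0.002,-0.119,-1]]
  newtons: 40

```text
t: 5.18
tool_pos: [0.5699, -0.0381, 0.016]
orientation: [[0.247, 0.969, 0.006], [0.969, -0.247, -0.001], [0.0, 0.006, -1.0]]
force: [-1.1, -0.5, 5.4]
opening: 0.0155
```

```bash
python3 - <<'E'
from h import *
snap('side','s2.png'); print(r.sense()['joint_pos'])
m=r.camera_model('side')
for X in ([.43,-.22,.285],[.38,-.21,.285],[.28,-.19,.285],[.43,-.22,.19],[.5699,-.0381,.016],[.5699,-.0381,.2],[.5699,-.0381,.3],[.43,-.03,.285],[.28,-.03,.285]):
  c=np.array(m['R'])@X+m['t']; print(X,(c[:2]/c[2]*[m['fx'],m['fy']]+[m['cx'],m['cy']]).round())
E
```

```text
[-1.17387605e+01  1.96361601e+01  1.04250591e+02  3.38066291e-03
  5.57762996e+01 -8.74489181e+01]
[0.43, -0.22, 0.285] [355. 130.]
[0.38, -0.21, 0.285] [378. 133.]
[0.28, -0.19, 0.285] [427. 137.]
[0.43, -0.22, 0.19] [354. 168.]
[0.5699, -0.0381, 0.016] [293. 278.]
[0.5699, -0.0381, 0.2] [287. 215.]
[0.5699, -0.0381, 0.3] [283. 173.]
[0.43, -0.03, 0.285] [359. 181.]
[0.28, -0.03, 0.285] [441. 181.]
```

View pics/s2.png

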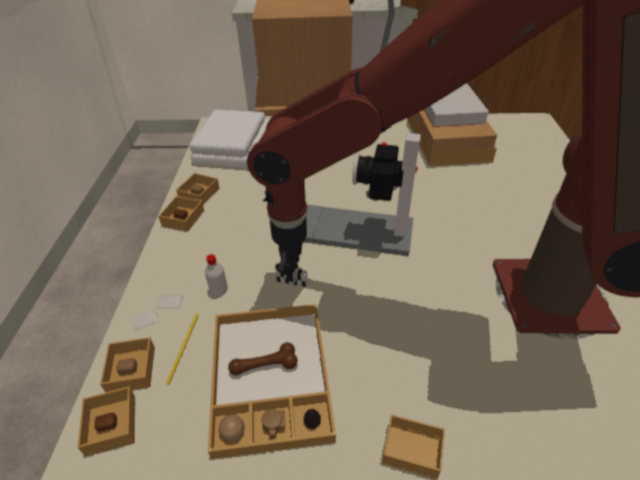

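The side view shows the gripper holding the block, with the wrist pivot at about z 0.32 m and the forearm rising at about 34°. That clears the camera. Lift, turn and carry to above the slot.

>>> play_rows:
  moves:
    - [[0,0,0,0,0,0.03,-1],[0,0,0,0,0,0.07,-1],[0,0,0,0,0,0.11,-1],[0,0,-0.12,0,-0.02,0.11,-1],[0,0,-0.24,0,-0.04,0.11,-1],[0,0,-0.36,0,-0.06,0.11,-1],[0,0,-0.48,0,-0.08,0.11,-1],[0,0,-0.6,0,-0.1,0.11,-1],[0,0,-0.72,0,-0.12,0.11,-1],[0,0,-0.84,0,-0.14,0.11,-1],[0,0,-0.96,-0.001,-0.16,0.11,-1],[0,0,-1.08,-0.002,-0.175,0.11,-1],[0,0,-1.2,-0.003,-0.185,0.11,-1],[0,0,-1.32,-0.004,-0.195,0.11,-1],[0,0,-1.42,-0.004,-0.202,0.11,-1],[0,0,-1.496,-0.004,-0.205,0.11,-1],[0,0,-1.496,-0.004,-0.205,0.11,-1],[0,0,-1.496,-0.004,-0.205,0.11,-1],[0,0,-1.496,-0.004,-0.205,0.11,-1],[0,0,-1.496,-0.004,-0.205,0.11,-1]]

```text
t: 6.9
tool_pos: [0.5658, -0.2426, 0.1257]
orientation: [[0.985, -0.172, -0.001], [-0.172, -0.985, -0.005], [-0.0, 0.006, -1.0]]
force: [0.3, 0.4, -1.1]
opening: 0.0153
```

```bash
python3 - <<'E'
from h import *
s=r.sense(); print(s['t'],s['tool_pos'],np.round(s['orientation'],3).tolist(),s['opening'],s['joint_pos'])
im=snap('wrist','w3.png')
for k,z in (('scale_center',None),('pocket',.008)):
 for q in r.place_of(k,'wrist')[:1]: print(k,q['p'],np.array(q['xy'])*[640,480],onplane('wrist',q['xy'],z or .13))
E
```

```text
6.9 [ 0.56577377 -0.24261918  0.12571655] [[0.985, -0.172, -0.001], [-0.172, -0.985, -0.005], [-0.0, 0.006, -1.0]] 0.015344719111164388 [-30.37941199  16.6545507   94.41810948  -0.32777607  68.82611316
 -20.36967352]
scale_center 0.58 [326.912 320.112] [ 0.56492864 -0.243204    0.13      ]
pocket 0.84 [326.784 234.912] [ 0.56512782 -0.24308158  0.008     ]
```

View pics/w3.png

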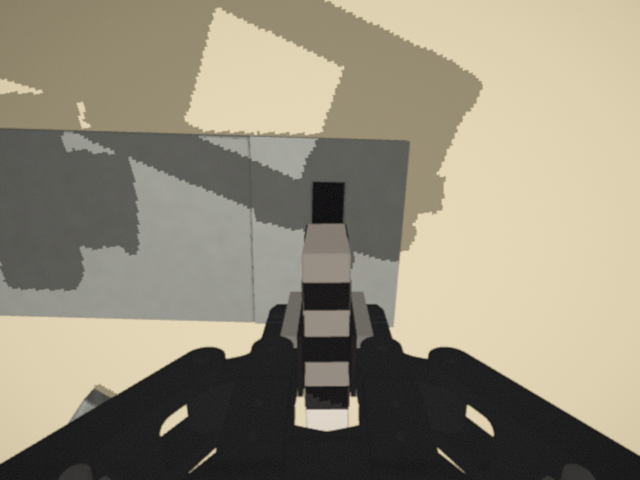

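```bash
python3 - <<'E'
from h import *
im=cv2.imread('pics/w3.png'); g=im.max(2).astype(int)
print(g[200,305:352].tolist()); print(g[172:192,328].tolist())
P=lambda c,w,z: onplane('wrist',np.array([c,w])/[640,480],z)
s=r.sense(); o=np.array(s['tool_pos']); R=np.array(s['orientation'])
u=np.array([.985,-.172,0]); v=np.array([.172,.985,0])
def show(n,c,w,z): d=P(c,w,z)-o; print(n,'ex',round(d@u,4),'ey',round(d@v,4))
show('slotL',313,200,.018);show('slotR',344.5,200,.018);show('slottop',328,182,.018)
show('blk bot L',310,225,.11);show('blk bot R',345,225,.11);show('blk top L',303,252,.15);show('blk top R',350,252,.15)
show('plate L-top',0,128.5,.018);show('plate R-top',409,141,.018);show('plate end low',395,326,.018)
E
```

```text
[95, 94, 97, 94, 94, 89, 75, 50, 24, 22, 18, 23, 21, 18, 22, 17, 24, 22, 17, 25, 24, 18, 21, 23, 20, 23, 23, 25, 22, 25, 21, 20, 22, 28, 23, 17, 20, 24, 43, 72, 86, 91, 97, 97, 96, 95, 96]
[95, 97, 96, 95, 94, 96, 98, 97, 93, 81, 49, 26, 18, 22, 19, 19, 21, 26, 25, 23]
slotL ex -0.0097 ey 0.0261
slotR ex 0.0108 ey 0.0261
slottop ex 0.0001 ey 0.0378
blk bot L ex -0.0079 ey 0.0331
blk bot R ex 0.0068 ey 0.033
blk top L ex -0.0086 ey 0.0345
blk top R ex 0.0065 ey 0.0344
plate L-top ex -0.2028 ey 0.0712
plate R-top ex 0.0506 ey 0.0633
plate end low ex 0.0484 ey -0.066
```

The slot rim shows at columns 313–344 with its end at row 182, and the block is upright and aligned to within about 1.5 mm. I'll make a small correction and lower it.

>>> play_rows:
  moves:
    - [[0,0,-0.02,0.0014,0.0006,-0.03,-1],[0,0,-0.02,0.0014,0.0006,-0.06,-1],[0,0,-0.02,0.0014,0.0006,-0.08,-1],[0,0,-0.02,0.0014,0.0006,-0.085,-1],[0,0,-0.02,0.0014,0.0006,-0.088,-1],[0,0,-0.02,0.0014,0.0006,-0.091,-1],[0,0,-0.02,0.0014,0.0006,-0.094,-1],[0,0,-0.02,0.0014,0.0006,-0.097,-1],[0,0,-0.02,0.0014,0.0006,-0.099,-1],[0,0,-0.02,0.0014,0.0006,-0.101,-1],[0,0,-0.02,0.0014,0.0006,-0.101,-1],[0,0,-0.02,0.0014,0.0006,-0.101,-1]]

```text
t: 8.05
tool_pos: [0.5674, -0.2422, 0.0251]
orientation: [[0.981, -0.192, -0.001], [-0.192, -0.981, -0.006], [0.0, 0.006, -1.0]]
force: [-1.2, -0.0, -1.2]
opening: 0.0151
```

>>> play_rows:
  moves:
    - [[0,0,0,0,0,-0.001,-1],[0,0,0,0,0,-0.002,-1],[0,0,0,0,0,-0.002,-1],[0,0,0,0,0,-0.001,-0.3],[0,0,0,0,0,-0.001,-0.3],[0,0,0,0,0,-0.001,-0.3],[0,0,0,0,0,-0.001,-0.3],[0,0,0,0,0,-0.001,-0.3],[0,0,0,0,0,0.01,-0.3],[0,0,0,0,0,0.04,-0.3],[0,0,0,0,0,0.08,-0.3],[0,0,0,0,0,0.12,-0.3],[0,0,0,0,0,0.16,-0.3],[0,0,0,0,0,0.2,-0.3],[0,0,0,0,0,0.2,0.2],[0,0,0,0,0,0.2,0.2]]

```text
t: 9.38
tool_pos: [0.5694, -0.2434, 0.2303]
orientation: [[0.981, -0.192, 0.007], [-0.192, -0.981, -0.01], [0.008, 0.009, -1.0]]
force: [-0.5, 0.0, -0.9]
opening: 0.0512
```

```bash
python3 - <<'E'
from h import *
s=r.sense(); print(s['t'],s['tool_pos'],s['opening'])
im=snap('wrist','w4.png')
for k,z in (('scale_center',.028),('pocket',.008)):
 for q in r.place_of(k,'wrist')[:1]: print(k,q['p'],np.array(q['xy'])*[640,480],onplane('wrist',q['xy'],z or .13))
E
```

```text
9.3833 [ 0.56940018 -0.24335144  0.23026038] 0.05119242096319835
scale_center 0.9 [318.528 208.416] [ 0.55946606 -0.23896549  0.028     ]
pocket 0.79 [321.728 205.2  ] [ 0.56096682 -0.23986895  0.008     ]
```

View pics/w4.png

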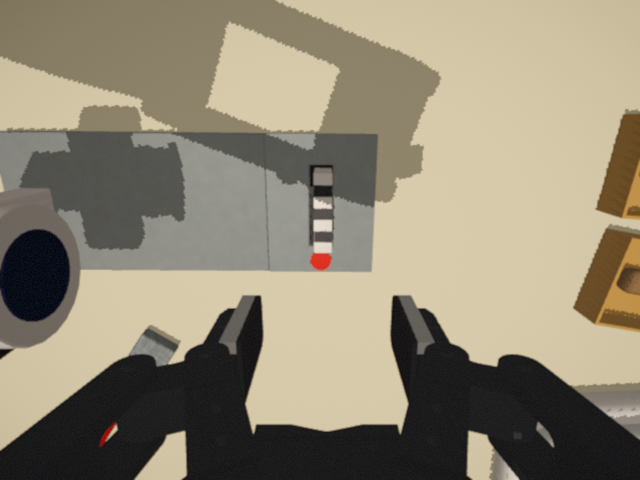

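The block now stands alone in the slot at about (321,205), upright, with the red dot just beyond it at (320,261). Next I move above the bone.

>>> play_rows:
  moves:
    - [[0,0,-0.1,0.004,0.03,0.03,0.3],[0,0,-0.2,0.008,0.07,0.03,0.3],[0,0,-0.3,0.012,0.11,0.03,0.3],[0,0,-0.4,0.016,0.15,0.03,0.3],[0,0,-0.5,0.02,0.19,0.02,0.3],[0,0,-0.6,0.024,0.23,0.01,0.3],[0,0,-0.7,0.028,0.27,0,0.3],[0,0,-0.8,0.032,0.31,-0.01,0.3],[0,0,-0.9,0.036,0.35,-0.02,0.3],[0,0,-0.98,0.04,0.39,-0.03,0.3],[0,0,-0.98,0.044,0.43,-0.03,0.3],[0,0,-0.98,0.044,0.43,-0.03,0.3],[0,0,-0.98,0.044,0.43,-0.03,0.3],[0,0,-0.98,0.044,0.43,-0.03,0.3],[0,0,-0.98,0.044,0.43,-0.03,0.3]]

```text
t: 10.78
tool_pos: [0.6101, 0.187, 0.1926]
orientation: [[0.386, -0.922, -0.007], [-0.922, -0.386, -0.001], [-0.002, 0.007, -1.0]]
force: [0.0, 1.0, 0.8]
opening: 0.0555
```

```bash
python3 - <<'E'
from h import *
s=r.sense(); print(s['t'],s['tool_pos'],np.round(s['orientation'],3).tolist(),s['joint_pos'])
im=snap('wrist','w5.png')
for k in('bone_center','bone_knuckle'):
  for q in r.place_of(k,'wrist')[:1]: print(k,q['p'],np.array(q['xy'])*[640,480],onplane('wrist',q['xy'],.02))
q=r.trace('bone','wrist')[0]; reg=q['region'].astype(np.uint8); c=max(cv2.findContours(reg,0,2)[0],key=cv2.contourArea)
# warp to a metric top view at shaft height: 0.5 mm/px, col=x, row=y
pts=np.argwhere(reg>0)[::7][:, ::-1]; W=np.array([onplane('wrist',p/[640,480],.02)[:2] for p in pts])
(cx,cy),(w,h),a=cv2.minAreaRect((W*1000).astype(np.float32)); bx=cv2.boxPoints(((cx,cy),(w,h),a)); print('box',cx,cy,w,h,a)
# shaft axis: slices along rough axis
d=W-[cx/1000,cy/1000]; ev=np.linalg.eigh(np.cov(d.T))[1][:,1]; ev*=-np.sign(ev[0]); n=np.array([-ev[1],ev[0]])
t=d@ev; print('t range',t.min(),t.max()); mids=[]
for k in np.arange(-.06,.061,.01):
  b=d[abs(t-k)<.003]@n
  if len(b)>3: print(round(k,3),b.min().round(4),b.max().round(4)); mids.append((k,(b.min()+b.max())/2))
print('axis yaw',np.degrees(np.arctan2(ev[1],ev[0])))
cv2.drawContours(im,[c],-1,(255,0,0),1); cv2.imwrite('pics/w5t.png',im[:,:,::-1])
E
```

```text
10.7833 [0.61007934 0.18700192 0.19262648] [[0.386, -0.922, -0.007], [-0.922, -0.386, -0.001], [-0.002, 0.007, -1.0]] [9.95553126e+00 1.63132942e+01 8.72749696e+01 1.99592326e-02
 7.68321438e+01 7.72386116e+01]
bone_center 0.62 [329.216 212.784] [0.61266878 0.18642159 0.02      ]
bone_knuckle 0.73 [601.472 167.28 ] [ 0.73136452 -0.00094593  0.02      ]
box 610.161376953125 187.9232177734375 132.87692260742188 53.418880462646484 20.669811248779297
t range -0.06741252023651588 0.06557755985683714
-0.06 -0.0081 0.0185
-0.05 -0.0096 0.0213
-0.04 -0.0065 0.0176
-0.03 -0.006 0.0169
-0.02 -0.0045 0.0158
-0.01 -0.0033 0.0152
0.0 -0.0029 0.0155
0.01 -0.0038 0.015
0.02 -0.0046 0.0156
0.03 -0.008 0.019
0.04 -0.0182 0.0287
0.05 -0.0216 0.0324
0.06 -0.0176 0.031
axis yaw -165.59335550347788
```

View pics/w5t.png

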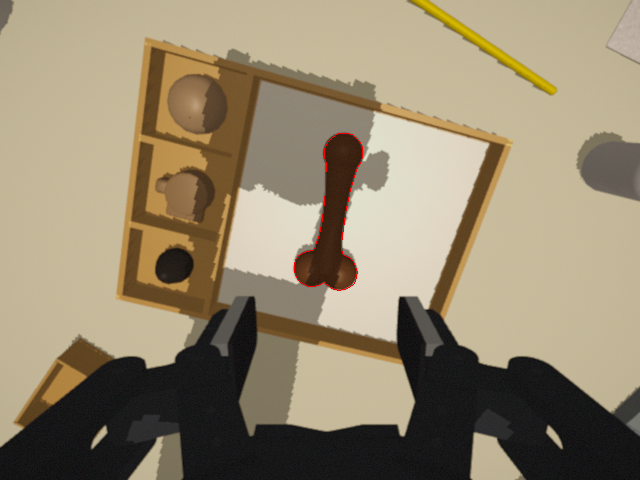

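The view shows the bone with its ball at (343,152) and its knuckles at (325,270), and the trace is clean. The fitted centre is (0.6125, 0.183) and the x axis yaw is 194.4°. Descend and grip the shaft.

>>> play_rows:
  moves:
    - [[0,0,-0.08,0.0024,-0.004,-0.035,0.3],[0,0,-0.145,0.0024,-0.004,-0.07,0.3],[0,0,-0.145,0.0024,-0.004,-0.105,0.3],[0,0,-0.145,0.0024,-0.004,-0.14,0.3],[0,0,-0.145,0.0024,-0.004,-0.165,0.3],[0,0,-0.145,0.0024,-0.004,-0.18,0.3],[0,0,-0.145,0.0024,-0.004,-0.1846,0.3],[0,0,-0.145,0.0024,-0.004,-0.1846,0.3],[0,0,-0.145,0.0024,-0.004,-0.1846,0.3],[0,0,-0.145,0.0024,-0.004,-0.1846,-1],[0,0,-0.145,0.0024,-0.004,-0.1846,-1],[0,0,-0.145,0.0024,-0.004,-0.1846,-1],[0,0,-0.145,0.0024,-0.004,-0.1846,-1],[0,0,-0.145,0.0024,-0.004,-0.1846,-1],[0,0,-0.145,0.0024,-0.004,-0.1846,-1],[0,0,-0.145,0.0024,-0.004,-0.1846,-1],[0,0,-0.145,0.0024,-0.004,-0.1846,-1],[0,0,-0.145,0.0024,-0.004,-0.1846,-1]]
  newtons: 60

```text
t: 12.48
tool_pos: [0.6145, 0.1834, 0.0112]
orientation: [[0.248, -0.969, -0.002], [-0.969, -0.248, 0.001], [-0.002, 0.002, -1.0]]
force: [-1.0, 0.1, 6.8]
opening: 0.0175
```

```bash
python3 - <<'E'
from h import *
s=r.sense(); R=np.array(s['orientation']); o=np.array(s['tool_pos']); m=r.camera_model('wrist'); Rc=np.array(m['R']);t=np.array(m['t'])
print(s['t'],o,s['opening'])
# camera in tool frame
A=Rc@R; b=Rc@o+t
o4=np.array([.5694,-.24335,.23026]); R4=np.array([[.981,-.192,.007],[-.192,-.981,-.01],[.008,.009,-1]]); U,_,V=np.linalg.svd(R4); R4=U@V
def P(p,z):
  Rw=A@R4.T; tw=b-Rw@o4; u=np.array([(p[0]-m['cx'])/m['fx'],(p[1]-m['cy'])/m['fy'],1]); d=Rw.T@u; c=-Rw.T@tw; return c+d*(z-c[2])/d[2]
im=cv2.imread('pics/w4.png'); g=im.astype(int); L={}
# lower (-y side) edge rows per column, end edge cols per row: warm table vs grey plate (R-B)
sat=g[:,:,2]-g[:,:,0]
low=[(c,next(w for w in range(240,300) if sat[w,c]>15)) for c in list(range(100,300,5))+list(range(340,368,4))]
end=[(next(c for c in range(350,420) if sat[w,c]>15),w) for w in range(145,262,4)]
up=[(c,next(w for w in range(165,110,-1) if sat[w,c]>15)) for c in list(range(200,370,5))]
for n,E in(('low',low),('end',end),('up',up)):
  W=np.array([P(np.array(p)+.5,.018)[:2] for p in E],np.float32)
  vx,vy,x0,y0=cv2.fitLine(W,cv2.DIST_HUBER,0,.01,.01).ravel(); print(n,np.degrees(np.arctan2(vy,vx)),x0,y0); L[n]=(np.array([vx,vy]),np.array([x0,y0]))
red=(g[:,:,2]>150)&(g[:,:,1]<80); red[290:]=0; yx=np.argwhere(red).mean(0); print('dot',P(yx[::-1]+.5,.018))
e=np.array([np.cos(np.radians(-11)),np.sin(np.radians(-11))]);f=np.array([-e[1],e[0]])
print('along',L['end'][1]@e-.05,'across',(L['low'][1]@f+L['up'][1]@f)/2, (L['up'][1]-L['low'][1])@f)
c=e*(L['end'][1]@e-.05)+f*(L['low'][1]@f+L['up'][1]@f)/2; print('slot centre',c)
E
```

```text
12.4833 [0.61451663 0.18341253 0.01115552] 0.01754350330853436
low -11.879416 0.42973235 -0.28151396
end 78.243225 0.61398846 -0.25397223
up -11.574561 0.5282223 -0.16970706
dot [ 0.55441877 -0.29708561  0.018     ]
along 0.6011679482924466 across -0.13007222443860092 0.12854546388327764
slot centre [ 0.56530385 -0.24239068]
```

>>> play_rows:
  moves:
    - [[0,0,0,0,0,0.01,-1],[0,0,0,0,0,0.03,-1],[0,0,0,0,0,0.06,-1],[0,0,0,0,0,0.09,-1],[0,0,0,0,0,0.12,-1],[0,0,0,0,0,0.15,-1],[0,0,0.08,-0.003,-0.02,0.18,-1],[0,0,0.16,-0.006,-0.05,0.2,-1],[0,0,0.24,-0.009,-0.08,0.2,-1],[0,0,0.32,-0.012,-0.11,0.2,-1],[0,0,0.4,-0.015,-0.14,0.2,-1],[0,0,0.48,-0.018,-0.17,0.2,-1],[0,0,0.56,-0.021,-0.2,0.2,-1],[0,0,0.64,-0.025,-0.23,0.2,-1],[0,0,0.72,-0.029,-0.26,0.2,-1],[0,0,0.8,-0.033,-0.29,0.2,-1],[0,0,0.88,-0.037,-0.32,0.2,-1],[0,0,0.96,-0.041,-0.35,0.2,-1],[0,0,1.04,-0.044,-0.37,0.2,-1],[0,0,1.118,-0.046,-0.39,0.2,-1]]

```text
t: 14.15
tool_pos: [0.5677, -0.2081, 0.2117]
orientation: [[0.98, -0.198, -0.002], [-0.198, -0.98, -0.002], [-0.002, 0.002, -1.0]]
force: [-0.2, 0.5, -1.2]
opening: 0.0175
```

>>> play_rows:
  moves:
    - [[0,0,-0.004,-0.001,-0.012,-0.006,-1],[0,0,-0.004,-0.002,-0.024,-0.014,-1],[0,0,-0.004,-0.002,-0.0345,-0.022,-1],[0,0,-0.004,-0.002,-0.0345,-0.028,-1],[0,0,-0.004,-0.002,-0.0345,-0.031,-1],[0,0,-0.004,-0.002,-0.0345,-0.031,-1],[0,0,-0.004,-0.002,-0.0345,-0.031,-1],[0,0,-0.004,-0.002,-0.0345,-0.031,-1]]

```text
t: 14.82
tool_pos: [0.5661, -0.2418, 0.1809]
orientation: [[0.98, -0.201, -0.002], [-0.201, -0.98, -0.002], [-0.002, 0.002, -1.0]]
force: [0.3, 0.0, -1.2]
opening: 0.0172
```

```bash
python3 - <<'E'
from h import *
s=r.sense(); o=np.array(s['tool_pos']);print(s['t'],o,np.round(s['orientation'],3).tolist(),s['opening'],s['force'])
C={}
F=np.array([.566,-.2425,.19]); yv=np.array([-.2,-.98,0])
for c in('side','wrist','top'):
  im=snap(c,'f_%s.png'%c); m=r.camera_model(c)
  def pr(X): q=np.array(m['R'])@X+m['t']; return (q[:2]/q[2]*[m['fx'],m['fy']]+[m['cx'],m['cy']]).round(1)
  print(c,'expect centre',pr(F),'knuckle',pr(F+.05*yv),'ball',pr(F-.05*yv))
  for k in('bone_center','bone_knuckle'):
    for q in r.place_of(k,c)[:1]: print(c,k,round(q['p'],2),np.array(q['xy'])*[640,480])
  l=r.trace('bone',c)[:1]
  for q in l:
    reg=q['region'].astype(np.uint8); print(c,'bone',q['p'],reg.sum(),np.array(q['rect'])*[640,480,640,480])
    cs=cv2.findContours(reg,0,2)[0]; cv2.drawContours(im,cs,-1,(255,255,0),1)
  cv2.imwrite('pics/f_%st.png'%c,im[:,:,::-1])
a=cv2.imread('pics/f_sidet.png')[90:330,200:460]; b=cv2.imread('pics/f_wristt.png')
cv2.imwrite('pics/fc.png',np.hstack([cv2.resize(a,(433,400),interpolation=cv2.INTER_CUBIC),cv2.resize(b,(0,0),fx=.57,fy=400/480)]))
E
```

```text
14.8167 [ 0.56610888 -0.24179489  0.18093985] [[0.98, -0.201, -0.002], [-0.201, -0.98, -0.002], [-0.002, 0.002, -1.0]] 0.017208282956347486 [ 0.30498912  0.02511809 -1.23529695]
side expect centre [295.1 162.8] knuckle [300.4 151.7] ball [289.5 174.7]
side bone_center 0.75 [296.    163.296]
side bone_knuckle 0.67 [299.776 152.016]
side bone 0.7 239 [298.688 161.808  27.392  33.408]
wrist expect centre [329.4 324.7] knuckle [329.4 431.2] ball [329.4 195.4]
wrist bone_center 0.69 [325.12  327.216]
wrist bone_knuckle 0.94 [325.888 432.288]
wrist bone 0.97 17201 [326.528 291.648  91.328 279.12 ]
top expect centre [401.5 229.6] knuckle [422.2 233.4] ball [380.8 225.9]
top bone_knuckle 0.65 [423.296 234.912]
top bone 0.74 292 [403.776 235.152  46.016  21.888]
```

View pics/fc.png

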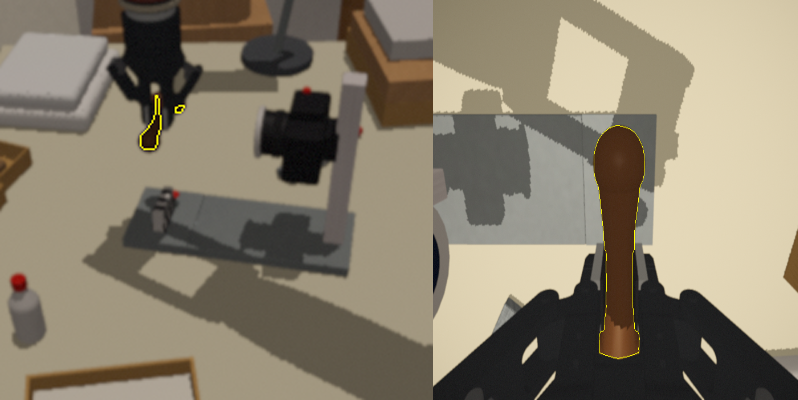

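```bash
python3 - <<'E'
from h import *
m=r.camera_model('wrist'); q=r.trace('bone','wrist')[0]; reg=q['region']
ys,xs=np.where(reg); print('top row',ys.min()); top=ys.min()
w=[(y,xs[ys==y].min(),xs[ys==y].max()) for y in (160,180,190,195,200,210,230,260,300,340)]; print(w)
o=np.array(r.sense()['tool_pos'])
yv=np.array([-.2,-.98,0]); xv=np.array([.98,-.2,0]); G=np.random.default_rng(0).normal(size=(4000,3)); G/=np.linalg.norm(G,axis=1)[:,None]
for dy in(-.002,0,.002):
 for pit in(-4,-2,0,2,4):
  a=np.radians(pit); ax=np.cos(a)*yv+np.sin(a)*np.array([0,0,1.])
  c=np.array([o[0],o[1],.19])+dy*yv-.05*ax; X=(c+.016*G)@np.array(m['R']).T+m['t']; u=X[:,0]/X[:,2]*m['fx']+m['cx']; v=X[:,1]/X[:,2]*m['fy']+m['cy']
  print(dy,pit,'rowmin',v.min().round(1),'cols',u.min().round(1),u.max().round(1),'w',(u.max()-u.min()).round(1))
E
```

```text
top row 150
[(160, np.int64(297), np.int64(355)), (180, np.int64(284), np.int64(369)), (190, np.int64(282), np.int64(370)), (195, np.int64(282), np.int64(371)), (200, np.int64(282), np.int64(371)), (210, np.int64(283), np.int64(370)), (230, np.int64(291), np.int64(362)), (260, np.int64(296), np.int64(356)), (300, np.int64(302), np.int64(352)), (340, np.int64(304), np.int64(349))]
-0.002 -4 rowmin 142.5 cols 281.2 377.2 w 96.0
-0.002 -2 rowmin 142.0 cols 281.8 376.6 w 94.8
-0.002 0 rowmin 141.6 cols 282.3 376.0 w 93.6
-0.002 2 rowmin 141.5 cols 282.9 375.4 w 92.5
-0.002 4 rowmin 141.6 cols 283.5 374.8 w 91.3
0 -4 rowmin 148.8 cols 281.4 377.0 w 95.6
0 -2 rowmin 148.2 cols 282.0 376.4 w 94.4
0 0 rowmin 147.8 cols 282.5 375.8 w 93.2
0 2 rowmin 147.6 cols 283.1 375.2 w 92.1
0 4 rowmin 147.6 cols 283.7 374.6 w 90.9
0.002 -4 rowmin 155.0 cols 281.6 376.8 w 95.2
0.002 -2 rowmin 154.4 cols 282.2 376.2 w 94.0
0.002 0 rowmin 153.9 cols 282.8 375.6 w 92.8
0.002 2 rowmin 153.6 cols 283.3 375.0 w 91.7
0.002 4 rowmin 153.5 cols 283.9 374.4 w 90.5
```

>>> play_rows:
  moves:
    - [[0,0,0,0.001,0.0005,0.0005,-1],[0,0,0,0.001,0.0005,0.0005,-1],[0,0,0,0.001,0.0005,0.0005,-1],[0,0,0,0.001,0.0005,0.0005,-1],[0,0,0,0.001,0.0005,0.0005,-1],[0,0,0,0.001,0.0005,0.0005,-1],[0,0,0,0.001,0.0005,0.0005,-1],[0,0,0,0.001,0.0005,0.0005,-1],[0,0,0,0.001,0.0005,0.0005,-1],[0,0,0,0.001,0.0005,0.0005,-1]]

```text
t: 16.3
tool_pos: [0.5667, -0.2421, 0.1811]
orientation: [[0.979, -0.202, -0.002], [-0.202, -0.979, -0.002], [-0.002, 0.002, -1.0]]
force: [-0.2, -0.0, -0.4]
opening: 0.0174
```

```bash
python3 - <<'E'
from h import *
s=r.sense(); print(s['t'],s['tool_pos'],np.round(s['qd'],2),s['opening'],s['force'])
r.get_image('side'); q=r.place_of('scale_center','side')[:1]; print(q, q and onplane('side',q[0]['xy'],.028))
print(r.hand_in())
E
```

```text
16.3 [ 0.56666278 -0.24213153  0.18113583] [ 0.07 -0.05 -0.05  0.05  0.08 -0.  ] 0.01742245672289493 [-0.16630152 -0.04874859 -0.38572061]
[{'xy': [0.4658, 0.449], 'p': 0.82}] [ 0.56785427 -0.24521979  0.028     ]
the job is handed in; nothing more can be done
None
```

I seated the scale block upright in the slot and let go of it. Then I took the bone from the tray and held it above the slot with its double-knuckle end on the red-dot side. I handed the job in at about 16 s while still holding it there.

**What the last checks showed**
- **Block:** after I let go, the wrist picture showed it upright in the slot. At the end, the side camera placed it within about 3 mm of the slot centre. That it is fully down rests on the release height (bottom at floor level); I did not measure it separately.
- **Bone position:** the arm was steady (joint speeds 0.08°/s or less), with the fingers at 17.4 mm on the shaft. Measured points on the bone were within 1–4 pixels of where they should be, about 1–2 mm. I nudged it by about 1 mm before handing in and did not re-measure it afterwards.
- **Bone angle:** it is in line with the slot to within about half a degree by the plate edges.

**What disagreed**
- **Level:** the ball end looked about 3% narrower than expected. That could mean a tilt of up to about 4° or the bone sitting a few millimetres low. I put it down to the outlines coming out slightly small, as they had been when the bone lay flat in the tray. The side view suggested the bone was at most about 1 mm low.
- **Wrist force:** it read -0.4 N at the end, against -1.2 N just before. I put this down to sensor noise, because the grip had not changed.

I did not check the other fossils, glue bottle, box and brush again at the end. The arm was planned to stay clear of them, and the force readings showed no unexpected contact.

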